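Put the dispensing kit back in its holders

TASK

Put the dispensing kit back in its holders: the small brass weight in the small round recess, the large brass weight in the large round recess, the wooden rubber stamp in the rectangular recess, and the two dropper bottles in the two-cell rack, one bottle per cell. Each must stand upright, flat on the floor of its own holder, and be let go; do not push the tape roll or the stapler about.

Things in the scene. Friction and masses are not known exactly. Their poses are not given: they have to be found in the camera images.
- weight_small_mid (a point): The small brass balance weight, a loose upright round weight with a knob on top, 22 mm in diameter, 32 mm high; about 0.05 kg. The point is its centre, 16 mm above its underside; z up. Of the two brass weights it is the smaller.
- weight_large_mid (a point): The large brass balance weight, a loose upright round weight with a knob on top, 34 mm in diameter, 44 mm high; about 0.2 kg. The point is its centre, 22 mm above its underside; z up.
- stamp_mid (a point): The rubber stamp, a loose dark wooden stamp standing on its rectangular base with a turned round handle above; 81 mm high. The base is 28 mm along its x, 48 mm along its y and 13 mm high, with a round flange 34 mm in diameter up to 27 mm, a neck 18 mm in diameter from 27 to 36 mm and a bulging grip up to 28 mm in diameter from 36 to 81 mm; about 0.055 kg. The point is half-way up, 40.5 mm above its underside, on the handle's axis; z up.
- bottle_a_mid (a point): One of two loose upright amber glass dropper bottles, 102 mm high: a round body 32 to 34 mm in diameter up to 62 mm from its underside, then a collar 24 mm in diameter up to 77 mm, then a slim black dropper bulb 13 mm in diameter; about 0.07 kg. The point is its centre, 51 mm above its underside; z up.
- bottle_b_mid (a point): The second dropper bottle, the same as the first in shape and size. The point is its centre, 51 mm above its underside; z up. The bottles are interchangeable.
- small_block: The small weight's holder: a fixed square pale wooden block, 56 x 56 mm, 14 mm high, with a round recess 38 mm in diameter and 6 mm deep with a grey felt floor in the middle of its top. Origin at the centre of its underside, so the recess floor is at z = 8 mm and the rim at z = 14 mm; x and y along its sides, z up.
- large_block: The large weight's holder: a fixed square pale wooden block, 70 x 70 mm, 14 mm high, with a round recess 52 mm in diameter and 6 mm deep with a grey felt floor in the middle of its top. Origin at the centre of its underside, so the recess floor is at z = 8 mm and the rim at z = 14 mm; x and y along its sides, z up.
- stamp_rest: The stamp's holder: a fixed pale wooden block, 70 mm along its x, 84 mm along its y, 14 mm high, with a rectangular recess 52 mm along x by 66 mm along y and 6 mm deep with a grey felt floor in the middle of its top. Origin at the centre of its underside, so the recess floor is at z = 8 mm and the rim at z = 14 mm; z up. The stamp's long side goes along the recess's long side.
- bottle_rack: The bottle rack: a fixed grey open-topped plastic box with one divider, 120 mm along its x, 62 mm along its y, 35 mm high, walls, floor and divider 4 mm thick. Two cells, each 54 x 54 mm inside; their centres lie at x = +29 mm and x = -29 mm, y = 0 in the box's frame. Origin at the centre of its underside; cell floors at z = 4 mm, the tops of walls and divider at z = 35 mm.
- tape_roll: A bystander: loose roll of brown tape, 96 mm across, 48 mm high, lying flat at the left edge of the work. Origin at the centre of its underside. Leave it alone.
- stapler: A bystander: loose blue and silver stapler, 33 x 128 x 42 mm, lying at the right, nearer the robot than the work. Origin at the centre of its underside. Leave it alone.

How it is judged:
By the outcome, as a careful person would: the job done as asked, in the order asked, and still so for the second after the job is handed in, with the robot touching nothing.
It also fails if it takes over 99 s, if anything falls off the work surface, if the arm or the gripper's body presses on something with over 40 N, if the wrist force passes 120 N, or if a joint passes its speed limit or range.

ROBOT

A 6-joint arm with a two-finger parallel gripper is mounted at the origin on the work surface; the furniture and walls round the work are solid. World frame = base frame: x ahead of the robot, y to its left, z up, the work surface at z = 0. Lengths are in m, angles in degrees, forces in N, time in s.
With the tool pointing down it reaches from about 0.4 to 0.825 m from the base axis. Payload 7 kg.
Tool frame: the origin (TCP) lies at the very end of the fingers, on their centre line; the grasp point (between the pads) lies 19 mm behind it (ctrl.grip_point_offset is the distance from the TCP to the grasp point, in m); x points along the fingers, z is the direction in which the jaws open and shut, and the axes are right-handed (so a half turn about x gives the same grasp; the last joint's range is limited). The gripper opens to 88 mm and grips with 3 to 60 N. Pads are 19 mm wide; open, the fingers measure 130 mm over their backs; the gripper's body (78 mm by 193 mm) begins 47 mm behind the grasp point.
Start: joints at [-57.748, 20.546, 0.682, 0, -70.136, -16.507], TCP at [0.183, -0.65, 0.227] pointing down, gripper open.
Joint ranges: [-176.03, 176.03], [-82.01, 121.73], [-58.28, 71.71], [-173.87, 95.51], [-174.79, -0.11], [-173.66, 173.66]. Speed limits (degrees/s): [136.94, 136.94, 172.46, 180, 180, 180].

INTERFACE

Orientations are given as [roll, pitch, yaw] about the fixed x, y, z axes, in that order (R = Rz(yaw) Ry(pitch) Rx(roll)).
In Python, from plant import get_obs, snapshot, calibration, close_job, ctrl gives the robot as it stands.
- The arm moves only by the tool move_arm, never from a script. Its argument "commands" is a list that holds one entry, the list of rows, each a list of 4 numbers: the shift along the tool's x, y, z in cm, then the turn about the tool's x in rad. In form: [[[dx, dy, dz, spin], ...]]. A call has 1 to 8 rows; each row shifts and turns the commanded pose from where the row before left it, along the tool's axes as they then stand; what a row does not reach is not made up. A row lasts 1/10 s, in which the tool goes at most 50 mm and 8.59 degrees, less where a joint would pass 70% of its speed; a pose out of reach is approached as far as the arm can. A call with a gripper value outside its range is refused whole. "jaw" is the finger opening in cm, from 0 to 8.76, set as the call begins (left out, the last holds). The fingers move at their own pace and stop on an object; the grip force is fixed at half the most. Time passes only in rows, so rows that do not move let the fingers close. It gives the time, the measured TCP pose, the force and the opening at its end, in the units of the state.
- get_obs(): the state, without advancing time (a new reading comes with each control period).
- snapshot(name): name is "scene" or "top" or "wrist"; returns (picture, depth): 384x512x3 uint8, red, green, blue; 384x512 float32, m along the optical axis (not along the pixel's ray), 0 where there is no reading.
- calibration(name): a dict with "mtx" (3x3 intrinsics, pixels), "k1" (the pictures are not rectified: a ray, as slopes to the right and down, at radius r is drawn at 1 + k1 r^2 times it, then the intrinsics apply), "T" (4x4, takes a point from camera to world coordinates); the wrist camera has in their place "tool_from_camera" (4x4, takes a point from camera to tool coordinates, whose origin is the TCP and whose axes are the tool frame's). Camera axes: x right, y up, looking along -z (the intrinsics and any distortion apply to the point x, -y, -z); pixel columns grow to the right and rows downward; lengths in m; the calibration is good to about 2 mm. A picture is of the moment at which its call begins: read the wrist's pose just before it. calibration takes no time and is no camera call.
- close_job(): hands the job in, once; it reports no verdict.
The state is a dict: "clock": time; "joint_pos": joint angles; "qvel": joint speeds; "tau": joint torques, N m; "tool_pos": TCP position; "orientation": TCP orientation; "force": force on the tool from outside, world axes, zero at the start; "moment": the same for the moment, N m; "opening": finger opening in m.
Only numpy, scipy, OpenCV 4.12 (cv2) and the standard library are available. Lean on these libraries where they do the work, as an engineer would, in place of code of your own. Each camera call takes 0.05 s, during which the arm holds its last target. There are 200 camera calls.

## Working session

There is one attempt and no reset: what is moved stays moved. The work goes in short steps, Python scripts to look and compute and a tool call to move; the robot and the scene stay as the last step left them, time stands still between calls to the robot, and variables do not carry over. Pictures are saved under pics/ and viewed, about 12 in all and at most 16, crops included, and the job is handed in when it is done.

Besides the shell and the picture viewer there is one more tool, called after ">>>" as name(argument=value, ...), one argument or row to a line, values as JSON. move_arm: Moves the arm, as the interface text tells. Its arguments: {"type":"object","properties":{"commands":{"type":"array"},"jaw":{"type":"number"}},"required":["commands"]}

```bash
ls; mkdir -p pics; python3 - <<'E'
from plant import get_obs,snapshot,calibration,ctrl
import cv2,numpy as np
o=get_obs();print(o,ctrl.grip_point_offset)
for n in("scene","top"):
    p,d=snapshot(n);np.savez(f"{n}0.npz",p=p,d=d);cv2.imwrite(f"pics/{n}0.png",cv2.resize(p[:,:,::-1],(800,600)))
    c=calibration(n);print(n,c)
print(calibration("wrist"))
E
```

```text
pics
{'clock': 0.0, 'joint_pos': array([-5.77481132e+01,  2.05905447e+01,  6.33821809e-01, -2.25201483e-02,
       -7.01370566e+01, -1.65050696e+01]), 'qvel': array([ 0.07542574, -0.13169929,  0.06116162, -0.0916433 , -0.02882746,
        0.04539072]), 'tau': array([ 4.02796422e-04, -5.82722926e+01,  2.93061876e+01,  6.99726239e+00,
        7.05403945e-03, -1.89267398e-04]), 'tool_pos': array([ 0.18301304, -0.64919178,  0.22562557]), 'orientation': array([  3.78564504,  89.90385987, 109.5247932 ]), 'force': array([ 0.0287019 , -1.12843648, -0.11243919]), 'moment': array([ 0.02295646,  0.0302372 , -0.03885178]), 'opening': 0.08757715197921809} 0.0188
scene {'mtx': array([[417.4952632 ,   0.        , 255.75604709],
       [  0.        , 417.4952632 , 189.53732882],
       [  0.        ,   0.        ,   1.        ]]), 'k1': 0.03201562021854586, 'T': array([[-0.66284432,  0.50609281, -0.55182196, -0.09730149],
       [-0.7485916 , -0.46342505,  0.47418123,  0.48135495],
       [-0.01574841,  0.72739762,  0.68603549,  0.77174842],
       [ 0.        ,  0.        ,  0.        ,  1.        
[... 303 characters left out ...]
0176266 ,  0.02880525],
       [ 0.01527522,  0.083825  ,  0.99636341,  1.19527696],
       [ 0.        ,  0.        ,  0.        ,  1.        ]])}
{'mtx': array([[264.91708769,   0.        , 255.97467285],
       [  0.        , 264.91708769, 188.99224593],
       [  0.        ,   0.        ,   1.        ]]), 'k1': -0.05197284963573685, 'tool_from_camera': array([[-6.11970750e-04,  3.10444245e-01, -9.50591393e-01,
        -1.57952150e-01],
       [-9.50282402e-04,  9.50590961e-01,  3.10444716e-01,
         8.39103014e-02],
       [ 9.99999361e-01,  1.09331336e-03, -2.86724161e-04,
         2.90203717e-04],
       [ 0.00000000e+00,  0.00000000e+00,  0.00000000e+00,
         1.00000000e+00]])}
```

View pics/scene0.png

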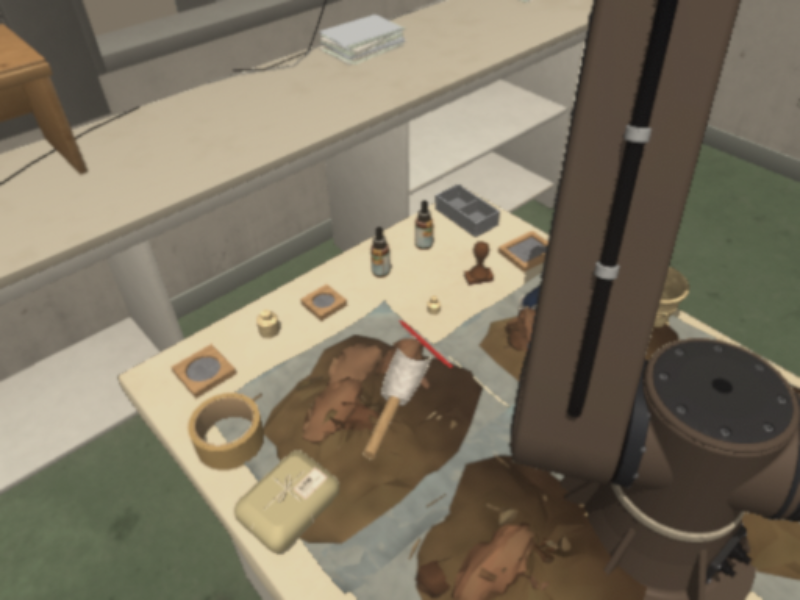

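View pics/top0.png

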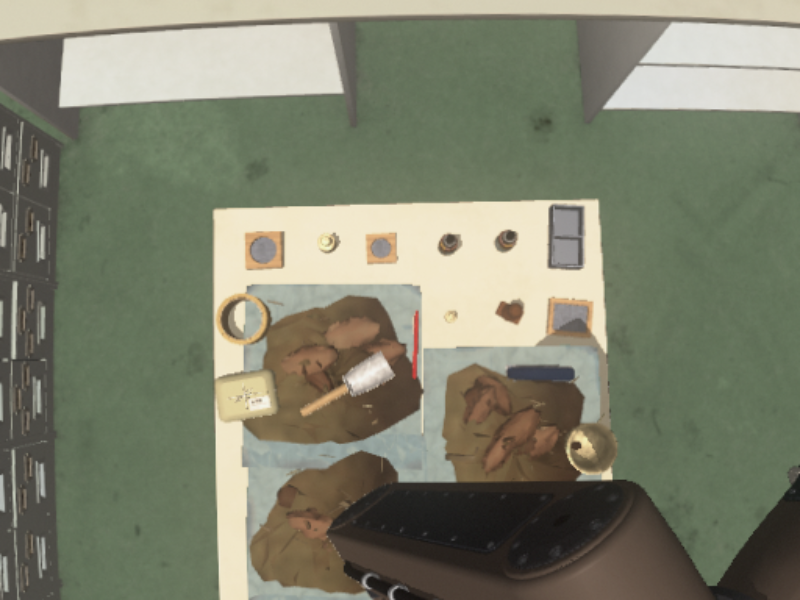

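The scene view shows all nine items. In the 800x600 top view they are at:
- large block (264,250), large weight (327,242), small block (381,248)
- bottles (449,243) and (507,238), rack (566,237)
- small weight (450,316), stamp (510,311), stamp rest (569,315)
- tape (243,320), stapler (541,373)

Next I'll take an enlarged crop and depth measurements.

```bash
cat > h.py <<'E'
import numpy as np,cv2
from scipy.spatial.transform import Rotation as Ro
from plant import get_obs,snapshot,calibration,ctrl
def pose(o=None):
    o=o or get_obs();T=np.eye(4);T[:3,:3]=Ro.from_euler('xyz',o['orientation'],degrees=True).as_matrix();T[:3,3]=o['tool_pos'];return T
def cam(n,tool=None):
    c=calibration(n);T=c['T'] if n!='wrist' else (pose() if tool is None else tool)@c['tool_from_camera'];return c,T
def rays(n,uv,tool=None):
    "pixel(s) -> cam origin, world dirs scaled to unit depth"
    c,T=cam(n,tool);K=c['mtx'];uv=np.atleast_2d(np.float64(uv))
    d=(uv-K[:2,2])/[K[0,0],K[1,1]];s=d.copy()
    for _ in range(15): s=d/(1+c['k1']*(s**2).sum(1,keepdims=True))
    return T[:3,3],np.c_[s[:,0],-s[:,1],-np.ones(len(s))]@T[:3,:3].T
def atz(n,uv,z,tool=None):
    o,d=rays(n,uv,tool);return o+d*((z-o[2])/d[:,2])[:,None]
def cloud(n,d,tool=None):
    v,u=np.mgrid[:d.shape[0],:d.shape[1]];o,r=rays(n,np.c_[u.ravel(),v.ravel()],tool)
    P=o+r*d.ravel()[:,None];P[d.ravel()<=0]=np.nan;return P.reshape(*d.shape,3)
def tri(obs):
    "obs: list of (origin,dir) -> point, residual"
    A=0;b=0
    for o,d in obs:
        d=d/np.linalg.norm(d);M=np.eye(3)-np.outer(d,d);A=A+M;b=b+M@o
    p=np.linalg.solve(A,b);return p,[np.linalg.norm(np.cross(p-o,d/np.linalg.norm(d))) for o,d in obs]
E
python3 - <<'E'
from h import *
z=np.load('top0.npz');P=cloud('top',z['d']);p=z['p']
cv2.imwrite('pics/topc.png',cv2.resize(p[125:235,135:395,::-1],None,fx=3,fy=3,interpolation=cv2.INTER_CUBIC))
s=np.load('scene0.npz');cv2.imwrite('pics/scenec.png',cv2.resize(s['p'][110:260,100:365,::-1],None,fx=3,fy=3,interpolation=cv2.INTER_CUBIC))
Z=P[...,2];m=(Z>0.008)&(Z<.15);m[:125]=0;m[245:]=0;m[:,:135]=0;m[:,395:]=0
n,l,st,ce=cv2.connectedComponentsWithStats(m.astype('uint8'))
for i in range(1,n):
    if st[i,4]>15:
        q=P[l==i];print(st[i],q.mean(0).round(3),q.min(0).round(3),q.max(0).round(3))
q=P[130:140,280:285].reshape(-1,3);print('table',np.nanmean(q,0),np.nanstd(q,0))
E
```

```text
[351 130  24  43 450] [ 0.605 -0.296  0.026] [ 0.542 -0.333  0.008] [ 0.666 -0.262  0.041]
[317 147  14  15 147] [ 0.59  -0.173  0.062] [ 0.577 -0.193  0.009] [ 0.612 -0.16   0.104]
[157 148  23  24 436] [0.595 0.284 0.013] [0.559 0.25  0.008] [0.63  0.318 0.02 ]
[203 149  12  13 119] [0.601 0.16  0.032] [0.586 0.144 0.008] [0.62  0.177 0.05 ]
[234 149  20  20 301] [0.591 0.058 0.013] [0.562 0.03  0.008] [0.62  0.086 0.021]
[281 150  12  14 137] [ 0.585 -0.066  0.064] [ 0.574 -0.083  0.008] [ 0.605 -0.051  0.105]
[260 182   9   6  21] [ 0.513 -0.003  0.013] [ 0.505 -0.013  0.008] [0.52  0.011 0.023]
[ 138  188  131   57 4711] [0.408 0.162 0.028] [ 0.336 -0.008  0.008] [0.507 0.37  0.061]
[350 191  30  26 529] [ 0.448 -0.299  0.012] [ 0.409 -0.345  0.008] [ 0.485 -0.254  0.02 ]
[317 193  19  15 176] [ 0.46  -0.179  0.045] [ 0.439 -0.21   0.008] [ 0.482 -0.157  0.084]
[285 199   8   8  48] [ 0.456 -0.07   0.022] [ 0.446 -0.082  0.013] [ 0.467 -0.06   0.033]
[368 221  15   6  41] [ 0.389 -0.332  0.012] [ 0.378 -0.348  0.008] [ 0.394 -0.308  0.023]
[286 233  85  12 676] [ 0.344 -0.194  0.027] [ 0.326 -0.31   0.008] [ 0.365 -0.06   0.048]
table [ 0.66420533 -0.06008085  0.00087609] [0.00890524 0.0042859  0.00256552]
```

View pics/topc.png

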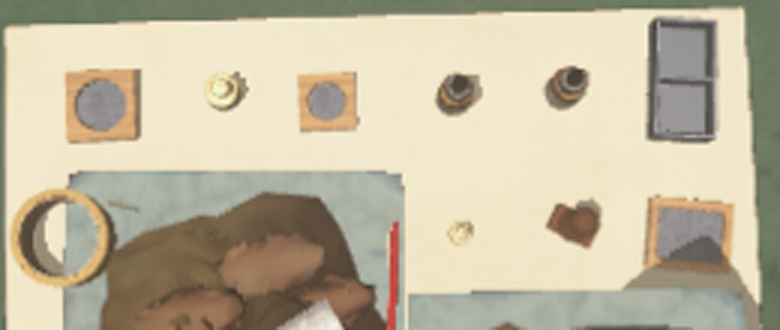

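View pics/scenec.png

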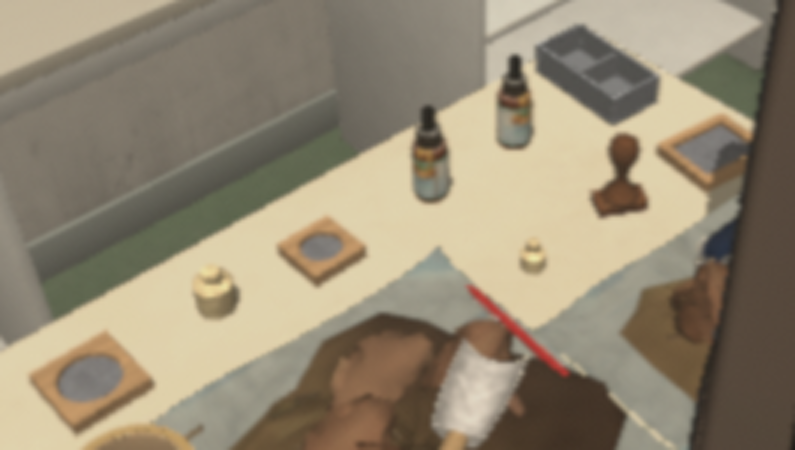

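The enlarged top crop (3x from (135,125)) shows the small weight knob at (460,230), large weight (226,88), bottle tips (460,77) and (575,70), stamp handle (584,215), and recess centres at (326,101) and (100,104). The scene crop (3x from (100,110)) shows the knobs at (533,240) and (212,270), tips at (428,108) and (515,58), and the stamp at (624,136). I'll triangulate these.

```bash
python3 - <<'E'
from h import *
F=dict(smallw_top=((460,230),(533,240)),largew_top=((226,88),(212,268)),A=((460,77),(428,108)),B=((575,70),(515,58)),stamp=((584,213),(624,136)),
 sblk=((326,101),(322,247)),lblk=((100,104),(91,378)),rack_div_mid=((682,79),(596,74)),rest_far_left=((649,197),(657,150)), restcorner_far_right=((733,204),(738,117)))
for k,(a,b) in F.items():
    oa,da=rays('top',np.array(a)/3+[135,125]);ob,db=rays('scene',np.array(b)/3+[100,110])
    p,r=tri([(oa,da[0]),(ob,db[0])]);print(k,p.round(4),np.round(r,4))
T=pose();print(T.round(3))
p=np.array(atz('top',np.array([[652,18],[716,22],[714,140],[648,137],[652,197],[733,204],[730,265],[650,262],[66,70],[139,68],[140,139],[67,142],[298,74],[356,71],[357,130],[299,132]])/3+[135,125],0.014)).round(3);print(p)
E
```

```text
smallw_top [ 0.4576 -0.0695  0.0331] [0.0002 0.0002]
largew_top [0.6027 0.1558 0.0436] [0.0028 0.0028]
A [ 0.5949 -0.0697  0.0976] [0.001 0.001]
B [ 0.5987 -0.1776  0.0973] [0.0016 0.0016]
stamp [ 0.4659 -0.1837  0.08  ] [0.0022 0.0022]
sblk [0.5911 0.0579 0.0129] [0.0003 0.0003]
lblk [0.5946 0.2832 0.0121] [0.0002 0.0002]
rack_div_mid [ 0.6043 -0.2995  0.0164] [0.0004 0.0004]
rest_far_left [ 0.4868 -0.2621  0.0082] [0. 0.]
restcorner_far_right [ 0.4721 -0.3524  0.0083] [0.0072 0.0072]
[[-0.001 -0.963 -0.271  0.183]
 [ 0.001 -0.271  0.963 -0.649]
 [-1.     0.     0.001  0.226]
 [ 0.     0.     0.     1.   ]]
[[ 0.668 -0.273  0.014]
 [ 0.662 -0.339  0.014]
 [ 0.542 -0.33   0.014]
 [ 0.546 -0.263  0.014]
 [ 0.486 -0.264  0.014]
 [ 0.477 -0.346  0.014]
 [ 0.416 -0.339  0.014]
 [ 0.422 -0.259  0.014]
 [ 0.63   0.317  0.014]
 [ 0.629  0.243  0.014]
 [ 0.558  0.243  0.014]
 [ 0.557  0.316  0.014]
 [ 0.619  0.085  0.014]
 [ 0.62   0.027  0.014]
 [ 0.561  0.028  0.014]
 [ 0.56   0.085  0.014]]
```

>>> move_arm(
  commands=[
    [[0, -2.63, 3.03, 0], [0, -2.63, 3.03, 0], [0, -2.63, 3.03, 0], [0, -2.63, 3.03, 0], [0, -2.63, 3.03, 0], [0, -2.63, 3.03, 0], [0, -2.63, 3.03, 0], [0, -2.63, 3.03, 0]],
  ],
  jaw=8.7,
)

```text
clock: 0.9
tool_pos: [0.3201, -0.3576, 0.2264]
orientation: [9.7, 90.0, 115.4]
force: [0.6, -1.2, 0.7]
opening: 0.0872
```

>>> move_arm(
  commands=[
    [[0, -2.63, 3.03, 0], [0, -2.63, 3.03, 0], [0, -2.63, 3.03, 0], [0, -2.63, 3.03, 0], [0, -2.63, 3.03, 0], [0, -2.63, 3.03, 0], [0, -2.63, 3.03, 0], [0, -2.63, 3.03, 0]],
  ],
)

```text
clock: 1.7
tool_pos: [0.4568, -0.0672, 0.2266]
orientation: [-45.5, 90.0, 60.2]
force: [0.7, -0.5, 0.6]
opening: 0.087
```

>>> move_arm(
  commands=[
    [[0, 0, 0, -0.144], [0, 0, 0, -0.144], [0, 0, 0, -0.144], [0, 0, 0, -0.144], [0, 0, 0, -0.144], [0, 0, 0, -0.144], [0, 0, 0, -0.144], [0, 0, 0, -0.144]],
  ],
)

```text
clock: 2.5
tool_pos: [0.4563, -0.0689, 0.2263]
orientation: [4.9, 90.0, 177.0]
force: [0.5, -0.8, 0.7]
opening: 0.0868
```

>>> move_arm(
  commands=[
    [[0, 0, 0, -0.145], [0, 0, 0, 0], [0, 0, 0, 0]],
  ],
)

```text
clock: 2.8
tool_pos: [0.4564, -0.0689, 0.2264]
orientation: [0.3, 90.0, -179.9]
force: [0.1, 0.0, -0.1]
opening: 0.087
```

```bash
python3 - <<'E'
from h import *
o=get_obs();print(o['joint_pos'].round(1),o['force'],pose(o).round(3));T=pose(o)
p,d=snapshot('wrist');np.savez('w1.npz',p=p,d=d,T=T);cv2.imwrite('pics/w1.png',cv2.resize(p[:,:,::-1],(768,576)))
E
```

```text
[ 16.   -0.  -25.   -0.  -65.  -16.2] [ 0.0724999   0.04042691 -0.0650655 ] [[-0.    -0.003 -1.     0.456]
 [-0.    -1.     0.003 -0.069]
 [-1.     0.     0.     0.226]
 [ 0.     0.     0.     1.   ]]
```

View pics/w1.png

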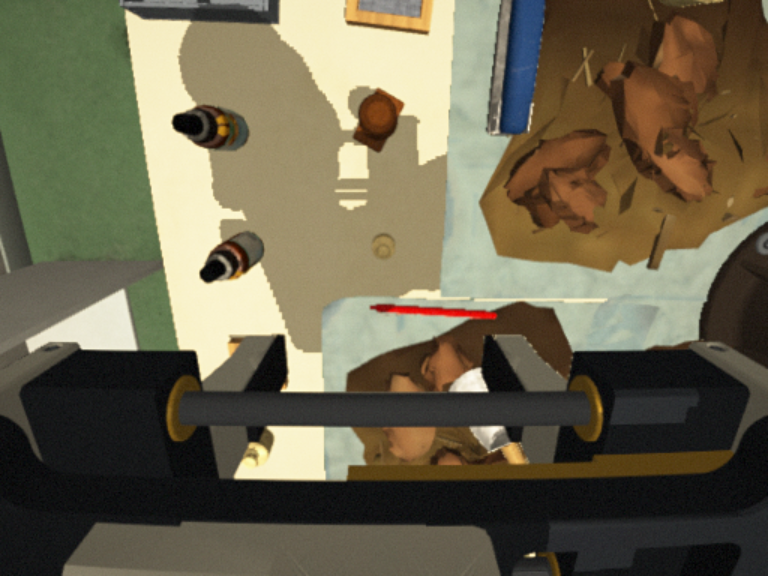

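The wrist view (1.5x) shows the small weight's knob at (382,246), stamp handle top (380,114) with base corners at about (355,141), (371,151) and (404,98), bottle tips (210,272) and (185,122), the rack and the rest at the top edge.

```bash
python3 - <<'E'
from h import *
z=np.load('w1.npz');T=z['T'];s=1.5
def two(name,uvw,uvt):
    oa,da=rays('top',np.array(uvt)/3+[135,125]);ob,db=rays('wrist',np.array(uvw)/s,T)
    p,r=tri([(oa,da[0]),(ob,db[0])]);print(name,p.round(4),np.round(r,4))
two('small',(382,243),(460,230));two('A',(210,272),(460,77));two('B',(185,122),(575,70));two('stamp',(379,112),(584,213))
print(atz('wrist',np.array([[382,243]])/s,.032,T).round(4))
c=atz('wrist',np.array([[355,141],[371,151],[404,98]])/s,.013,T);print(c.round(4));d=c[2]-c[1];print('long',np.degrees(np.arctan2(d[1],d[0])),np.linalg.norm(d))
P=cloud('wrist',z['d'],T)
crop=z['p'][50:110,220:285,::-1];cv2.imwrite('pics/st.png',cv2.resize(crop,None,fx=8,fy=8,interpolation=cv2.INTER_CUBIC))
def comp(x0,x1,y0,y1,zl,zh):
    m=(P[...,0]>x0)&(P[...,0]<x1)&(P[...,1]>y0)&(P[...,1]<y1)&(P[...,2]>zl)&(P[...,2]<zh);q=P[m];print(len(q),q.mean(0).round(4),(q.min(0)/2+q.max(0)/2).round(4),np.ptp(q,axis=0).round(4));return q
comp(.43,.49,-.1,-.04,.015,.05)
q=comp(.42,.51,-.23,-.14,.007,.016);print(cv2.minAreaRect((q[:,:2]*1000).astype('float32')))
comp(.42,.51,-.23,-.14,.06,.09)
E
```

```text
small [ 0.4591 -0.0714  0.009 ] [0. 0.]
A [ 0.5949 -0.0681  0.0902] [0.0025 0.0025]
B [ 0.6032 -0.179   0.0771] [0.0013 0.0013]
stamp [ 0.4623 -0.1769  0.1169] [0.003 0.003]
[[ 0.4589 -0.0764  0.032 ]]
[[ 0.4825 -0.1646  0.013 ]
 [ 0.4684 -0.156   0.013 ]
 [ 0.4394 -0.1998  0.013 ]]
long -123.5115217026377 0.0525535087215965
180 [ 0.459  -0.0703  0.0214] [ 0.4593 -0.0688  0.0244] [0.0213 0.0206 0.0176]
259 [ 0.4627 -0.1782  0.0125] [ 0.4616 -0.1824  0.0129] [0.0438 0.0536 0.0061]
((460.9480285644531, -181.73858642578125), (47.814571380615234, 29.593019485473633), 59.65439987182617)
522 [ 0.462  -0.1816  0.0762] [ 0.4622 -0.1824  0.074 ] [0.0269 0.0284 0.0169]
```

View pics/st.png

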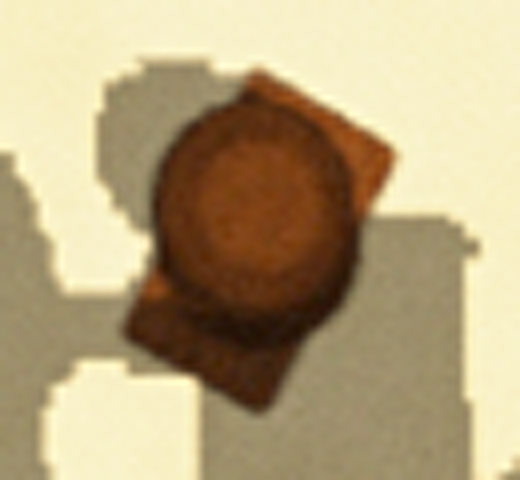

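The enlarged stamp crop confirms a base with its long axis at about 60°, and the wrist depth gives clean positions: small weight (0.459,-0.070), stamp (0.4615,-0.182). Now I'll grasp the small weight.

>>> move_arm(
  commands=[
    [[4, 0.1, -0.3, 0], [4, 0, 0, 0], [4, 0, 0, 0], [4, 0, 0, 0], [3.5, 0, 0, 0], [2.1, 0, 0, 0], [0, 0, 0, 0], [0, 0, 0, 0]],
  ],
  jaw=5,
)

```text
clock: 3.65
tool_pos: [0.4598, -0.0699, 0.0108]
orientation: [30.0, 89.9, -150.0]
force: [-0.6, 0.0, 0.8]
opening: 0.0501
```

>>> move_arm(
  commands=[
    [[0, 0, 0, 0], [0, 0, 0, 0], [0, 0, 0, 0], [0, 0, 0, 0], [0, 0, 0, 0]],
  ],
  jaw=0,
)

```text
clock: 4.15
tool_pos: [0.4598, -0.0698, 0.0111]
orientation: [-169.9, 90.0, 10.1]
force: [-2.3, 0.3, 7.9]
opening: 0.0213
```

```bash
python3 - <<'E'
from h import *
z=np.load('w1.npz');P=cloud('wrist',z['d'],z['T'])
def comp(n,x0,x1,y0,y1,zl,zh):
    m=(P[...,0]>x0)&(P[...,0]<x1)&(P[...,1]>y0)&(P[...,1]<y1)&(P[...,2]>zl)&(P[...,2]<zh);q=P[m];print(n,len(q),q.mean(0).round(4),(q.min(0)/2+q.max(0)/2).round(4),np.ptp(q,axis=0).round(4))
comp('Abody',.55,.64,-.1,-.03,.03,.06);comp('Acollar',.55,.64,-.1,-.03,.063,.076);comp('Atop',.55,.64,-.1,-.03,.08,.11);comp('Bbody',.55,.64,-.22,-.14,.03,.06);comp('Bcollar',.55,.64,-.22,-.14,.063,.076);comp('Btop',.55,.64,-.22,-.14,.08,.11)
E
```

```text
Abody 312 [ 0.5819 -0.0725  0.0485] [ 0.5905 -0.0676  0.045 ] [0.0311 0.0331 0.0299]
Acollar 119 [ 0.5855 -0.0708  0.0704] [ 0.5915 -0.0671  0.0695] [0.0243 0.0235 0.013 ]
Atop 178 [ 0.5899 -0.0683  0.0948] [ 0.5917 -0.0673  0.0914] [0.0136 0.0127 0.0226]
Bbody 374 [ 0.5853 -0.1736  0.0489] [ 0.5931 -0.1752  0.045 ] [0.0288 0.0342 0.0299]
Bcollar 136 [ 0.5885 -0.1748  0.0711] [ 0.5938 -0.1763  0.0697] [0.0203 0.024  0.0125]
Btop 247 [ 0.5938 -0.1753  0.0944] [ 0.5964 -0.1755  0.0917] [0.014  0.0146 0.0228]
```

>>> move_arm(
  commands=[
    [[-4, 0, 0, 0], [-4, 0, 0, 0], [-4, 0, 0, 0], [0, -3.2, -3.3, 0], [0, -3.2, -3.3, 0], [0, -3.2, -3.3, 0], [0, -3.1, -3.2, 0], [0, 0, 0, 0]],
  ],
)

```text
clock: 4.95
tool_pos: [0.594, 0.0606, 0.13]
orientation: [179.7, 89.9, -0.1]
force: [-1.6, -1.3, -0.7]
opening: 0.0217
```

```bash
python3 - <<'E'
from h import *
o=get_obs();T=pose(o);print(o['tool_pos'],o['opening'],o['force'])
p,d=snapshot('wrist');np.savez('w2.npz',p=p,d=d,T=T);cv2.imwrite('pics/w2.png',p[:,:,::-1])
P=cloud('wrist',d,T)
def comp(n,x0,x1,y0,y1,zl,zh):
    m=(P[...,0]>x0)&(P[...,0]<x1)&(P[...,1]>y0)&(P[...,1]<y1)&(P[...,2]>zl)&(P[...,2]<zh);q=P[m];print(n,len(q))
    if len(q):print(q.mean(0).round(4),(q.min(0)/2+q.max(0)/2).round(4),np.ptp(q,axis=0).round(4))
comp('blk',.54,.64,.01,.11,.0115,.018);comp('held',.55,.63,.02,.09,.1,.16)
E
```

```text
[0.59402498 0.06060511 0.12998298] 0.021741607426713924 [-1.63311222 -1.26777404 -0.70128072]
blk 1663
[0.5933 0.0583 0.0138] [0.5932 0.0596 0.0138] [0.0566 0.0563 0.0045]
held 2319
[0.5945 0.0541 0.1417] [0.5945 0.0599 0.1398] [0.0528 0.022  0.0404]
```

View pics/w2.png

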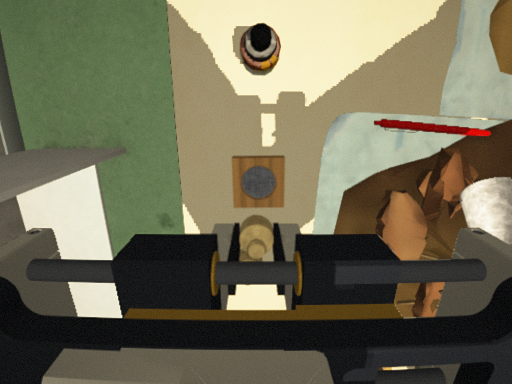

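The wrist view shows the weight held at (256,235), over the small block at (258,182). Wrist depth puts the block centre at (0.593,0.0596), and the TCP is within 1–2 mm of that. Lowering.

>>> move_arm(
  commands=[
    [[4, 0, 0, 0], [4, 0, 0, 0], [2, 0, 0, 0], [0.8, 0, 0, 0], [0.2, 0, 0, 0], [0, 0, 0, 0], [0, 0, 0, 0]],
  ],
)

```text
clock: 5.7
tool_pos: [0.5914, 0.0575, 0.022]
orientation: [-160.1, 89.9, 19.9]
force: [-0.4, -0.4, -0.4]
opening: 0.0213
```

>>> move_arm(
  commands=[
    [[0.15, 0, 0, 0], [0.1, 0, 0, 0], [0.1, 0, 0, 0], [0, 0, 0, 0]],
  ],
)

```text
clock: 6.1
tool_pos: [0.5911, 0.0575, 0.0191]
orientation: [-171.5, 89.9, 8.6]
force: [-5.4, 1.3, 14.3]
opening: 0.0216
```

>>> move_arm(
  commands=[
    [[0, 0, 0, 0], [0, 0, 0, 0], [0, 0, 0, 0], [-1, 0, 0, 0], [-4, 0, 0, 0], [-4, 0, 0, 0], [-4, 0, 0, 0], [0, 0, 0, 0]],
  ],
  jaw=5,
)

```text
clock: 6.9
tool_pos: [0.594, 0.0581, 0.154]
orientation: [-165.6, 89.4, 14.5]
force: [0.4, -0.2, -0.6]
opening: 0.0498
```

>>> move_arm(
  commands=[
    [[0, -3.25, -0.35, 0], [0, -3.25, -0.35, 0], [0, -3.25, -0.35, 0], [0, 0, 0, 0], [0, 0, 0, 0]],
  ],
)

```text
clock: 7.4
tool_pos: [0.6007, 0.1555, 0.1471]
orientation: [21.9, 90.0, -158.0]
force: [0.5, -0.6, -1.1]
opening: 0.0498
```

```bash
cat >> h.py <<'E'
def wshot(n):
    o=get_obs();T=pose(o);print(o['clock'],o['tool_pos'].round(4),o['opening'].round(4),o['force'].round(1))
    p,d=snapshot('wrist');np.savez(n+'.npz',p=p,d=d,T=T);cv2.imwrite(f'pics/{n}.png',p[:,:,::-1]);return p,d,cloud('wrist',d,T)
def comp(P,n,x,y,zl,zh,r=.05):
    m=(abs(P[...,0]-x)<r)&(abs(P[...,1]-y)<r)&(P[...,2]>zl)&(P[...,2]<zh);q=P[m];print(n,len(q))
    if len(q):print('  ',q.mean(0).round(4),(q.min(0)/2+q.max(0)/2).round(4),np.ptp(q,axis=0).round(4))
    return q
E
python3 - <<'E'
from h import *
p,d,P=wshot('w3')
comp(P,'sw',.592,.058,.018,.05,.03);comp(P,'lw',.602,.157,.01,.06);comp(P,'lwtop',.602,.157,.035,.06,.03)
E
```

```text
Traceback (most recent call last):
  File "h.py", line 26, in wshot
    o=get_obs();T=pose(o);print(o['clock'],o['tool_pos'].round(4),o['opening'].round(4),o['force'].round(1))
                                                                  ^^^^^^^^^^^^^^^^^^
AttributeError: 'float' object has no attribute 'round'
```

```bash
sed -i "s/o\['opening'\].round(4)/round(o['opening'],4)/" h.py
python3 - <<'E'
from h import *
p,d,P=wshot('w3')
comp(P,'sw',.592,.058,.018,.05,.03);comp(P,'lw',.602,.157,.01,.03);comp(P,'lwtop',.602,.157,.035,.06,.03)
E
```

```text
7.4 [0.6007 0.1555 0.1471] 0.0498 [ 0.5 -0.6 -1.1]
sw 409
   [0.5922 0.0586 0.0296] [0.592  0.0585 0.0299] [0.0211 0.0219 0.0219]
lw 401
   [0.6047 0.1559 0.0264] [0.6046 0.1614 0.02  ] [0.0331 0.0338 0.02  ]
lwtop 223
   [0.6049 0.1605 0.0421] [0.605  0.1612 0.0416] [0.018  0.018  0.0061]
```

View pics/w3.png

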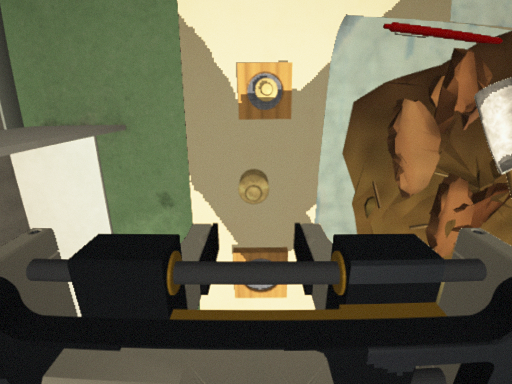

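The image shows the small weight seated in its recess at (265,90), top at z≈0.041. The large weight is at (254,186), centre (0.605,0.161).

>>> move_arm(
  commands=[
    [[4, -0.55, -0.4, 0], [4, 0, 0, 0], [3.5, 0, 0, 0], [2.1, 0, 0, 0], [0, 0, 0, 0], [0, 0, 0, 0]],
  ],
  jaw=6,
)

```text
clock: 8.05
tool_pos: [0.6052, 0.1595, 0.0116]
orientation: [82.1, 90.0, -97.9]
force: [-0.4, 0.3, 0.7]
opening: 0.0597
```

>>> move_arm(
  commands=[
    [[0, 0, 0, 0], [0, 0, 0, 0], [0, 0, 0, 0], [0, 0, 0, 0], [0, 0, 0, 0]],
  ],
  jaw=0,
)

```text
clock: 8.55
tool_pos: [0.6048, 0.1604, 0.0119]
orientation: [-145.9, 90.0, 34.1]
force: [-3.5, -0.2, 7.0]
opening: 0.0337
```

>>> move_arm(
  commands=[
    [[-4, 0, 0, 0], [-4, 0, 0, 0], [-2, 0, 0, 0], [0, -4.1, 0.35, 0], [0, -4.1, 0.3, 0], [0, -4.05, 0.3, 0], [0, 0, 0, 0], [0, 0, 0, 0]],
  ],
)

```text
clock: 9.35
tool_pos: [0.5945, 0.2837, 0.1104]
orientation: [27.8, 89.9, -152.0]
force: [1.0, -0.9, -2.5]
opening: 0.0337
```

```bash
python3 - <<'E'
from h import *
p,d,P=wshot('w4')
comp(P,'blk',.595,.283,.0115,.018,.06);comp(P,'held',.595,.283,.1,.17,.04)
E
```

```text
9.35 [0.5945 0.2837 0.1104] 0.0337 [ 1.  -0.9 -2.5]
blk 2153
   [0.595  0.2774 0.0138] [0.5955 0.2848 0.0139] [0.0698 0.0698 0.0047]
held 4920
   [0.595  0.2765 0.1324] [0.5948 0.2819 0.135 ] [0.0647 0.029  0.07  ]
```

>>> move_arm(
  commands=[
    [[4, -0.1, -0.1, 0], [3, 0, 0, 0], [1.5, 0, 0, 0], [0.4, 0, 0, 0], [0.15, 0, 0, 0], [0, 0, 0, 0]],
  ],
)

```text
clock: 10.0
tool_pos: [0.5971, 0.2841, 0.0218]
orientation: [-148.5, 89.9, 31.6]
force: [-0.1, -0.3, -2.1]
opening: 0.0333
```

>>> move_arm(
  commands=[
    [[0.1, 0, 0, 0], [0.1, 0, 0, 0], [0, 0, 0, 0], [0, 0, 0, 0]],
  ],
)

```text
clock: 10.4
tool_pos: [0.5969, 0.2843, 0.0199]
orientation: [-149.2, 89.9, 30.9]
force: [-1.7, 0.1, 6.8]
opening: 0.0336
```

>>> move_arm(
  commands=[
    [[0, 0, 0, 0], [0, 0, 0, 0], [0, 0, 0, 0], [-1, 0, 0, 0], [-4, 0, 0, 0], [-4, 0, 0, 0], [-4, 0, 0, 0], [-3, 0, 0, 0]],
  ],
  jaw=6,
)

```text
clock: 11.2
tool_pos: [0.5969, 0.284, 0.1824]
orientation: [-148.4, 89.8, 31.7]
force: [0.5, -0.1, 0.2]
opening: 0.0597
```

>>> move_arm(
  commands=[
    [[0, 4.24, 1.22, 0], [0, 4.24, 1.22, 0], [0, 4.24, 1.22, 0], [0, 4.24, 1.22, 0], [0, 4.24, 1.22, 0], [0, 4.24, 1.22, 0], [0, 4.24, 1.22, 0], [0, 4.24, 1.22, 0]],
  ],
)

```text
clock: 12.0
tool_pos: [0.4983, -0.057, 0.1795]
orientation: [-171.7, 89.9, 8.4]
force: [1.0, -2.0, -0.2]
opening: 0.0599
```

>>> move_arm(
  commands=[
    [[0, 4.24, 1.22, 0], [0, 4.24, 1.22, 0], [0, 4.24, 1.22, 0], [0, 0, 0, 0], [0, 0, 0, 0]],
  ],
)

```text
clock: 12.5
tool_pos: [0.4621, -0.1838, 0.1792]
orientation: [178.4, 90.0, -1.7]
force: [0.4, 0.5, -0.2]
opening: 0.06
```

```bash
python3 - <<'E'
from h import *
p,d,P=wshot('w5')
comp(P,'stamp top',.462,-.182,.06,.09,.03)
q=comp(P,'rest rim',.448,-.3,.012,.018,.06)
print(cv2.minAreaRect((q[:,:2]*1000).astype('float32')))
q=comp(P,'rest floor',.448,-.3,.0055,.0105,.045);print(cv2.minAreaRect((q[:,:2]*1000).astype('float32')))
q=comp(P,'rack',.605,-.3,.033,.04,.08);print(cv2.minAreaRect((q[:,:2]*1000).astype('float32')))
E
```

```text
12.5 [ 0.4621 -0.1838  0.1792] 0.06 [ 0.4  0.5 -0.2]
stamp top 566
   [ 0.4626 -0.1858  0.0758] [ 0.4629 -0.1842  0.0711] [0.0279 0.0262 0.0205]
rest rim 2061
   [ 0.4475 -0.3015  0.0137] [ 0.4379 -0.2981  0.0148] [0.0991 0.0901 0.0056]
((438.09710693359375, -300.57586669921875), (91.5177993774414, 90.21220397949219), 83.10938262939453)
rest floor 2724
   [ 0.4485 -0.2994  0.0081] [ 0.4483 -0.2987  0.0081] [0.0575 0.0709 0.0048]
((448.6066589355469, -298.3597717285156), (66.26791381835938, 51.87044143676758), 83.02101135253906)
rack 1237
   [ 0.6047 -0.2988  0.0348] [ 0.6038 -0.2974  0.0353] [0.1232 0.0685 0.0046]
((604.0140380859375, -296.9969787597656), (62.71999740600586, 120.66071319580078), 86.0422592163086)
```

View pics/w5.png

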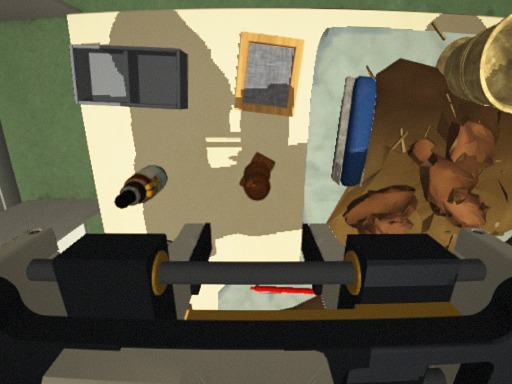

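The wrist view shows the stamp at (257,178), the rest at (270,72), the rack at (130,77) and bottle B at (143,185). By depth, the rest is centred at (0.4486,-0.2985) with its long axis at 83°, and the rack is centred at (0.604,-0.298) with its long axis at -4°. The stamp's axis is at about 59.6°, so it needs a turn of about -0.41 rad.

>>> move_arm(
  commands=[
    [[4, 0, 0, 0], [4, 0, 0, 0], [4, 0, 0, 0], [2.1, 0, 0, 0], [0, 0, 0, 0], [0, 0, 0, 0]],
  ],
)

```text
clock: 13.15
tool_pos: [0.4633, -0.182, 0.0381]
orientation: [46.7, 90.0, -133.1]
force: [0.4, 0.8, -0.1]
opening: 0.0598
```

>>> move_arm(
  commands=[
    [[0, 0, 0, 0], [0, 0, 0, 0], [0, 0, 0, 0], [0, 0, 0, 0], [0, 0, 0, 0]],
  ],
  jaw=0,
)

```text
clock: 13.65
tool_pos: [0.4626, -0.1828, 0.038]
orientation: [177.5, 90.0, -2.4]
force: [-1.8, 0.3, 5.1]
opening: 0.0259
```

>>> move_arm(
  commands=[
    [[-3, 0, 0, 0], [-3, 0, 0, 0], [0, 3.9, 0.5, 0], [0, 3.9, 0.5, 0], [0, 3.8, 0.4, 0], [0, 0, 0, -0.14], [0, 0, 0, -0.14], [0, 0, 0, -0.13]],
  ],
)

```text
clock: 14.45
tool_pos: [0.4481, -0.2993, 0.0973]
orientation: [-49.1, 90.0, 154.7]
force: [-0.6, 0.0, -0.8]
opening: 0.0259
```

>>> move_arm(
  commands=[
    [[0, 0, 0, 0], [0, 0, 0, 0]],
  ],
)

```text
clock: 14.65
tool_pos: [0.4485, -0.2988, 0.0975]
orientation: [-52.4, 90.0, 151.0]
force: [-0.1, 0.2, -0.9]
opening: 0.0258
```

```bash
python3 - <<'E'
from h import *
p,d,P=wshot('w6');print(pose().round(3))
q=comp(P,'base',.45,-.3,.052,.076,.04);print(cv2.minAreaRect((q[:,:2]*1000).astype('float32')))
cv2.imwrite('pics/w6.png',cv2.resize(p[100:300,130:400,::-1],None,fx=2.5,fy=2.5))
E
```

```text
14.65 [ 0.4485 -0.2988  0.0975] 0.0258 [-0.1  0.2 -0.9]
[[-0.     0.396 -0.918  0.449]
 [ 0.    -0.918 -0.396 -0.299]
 [-1.    -0.     0.     0.098]
 [ 0.     0.     0.     1.   ]]
base 691
   [ 0.4492 -0.3158  0.0714] [ 0.4494 -0.3002  0.0674] [0.0325 0.0477 0.0171]
((449.68414306640625, -299.54241943359375), (47.13092803955078, 31.460344314575195), 83.87889862060547)
```

View pics/w6.png

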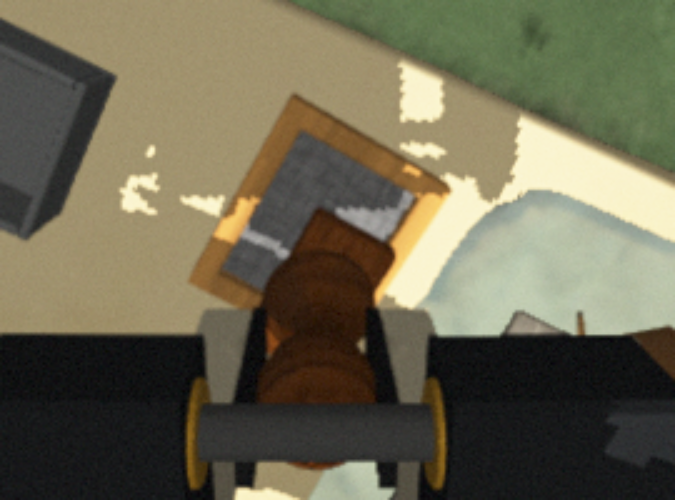

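The stamp base's front edge at (320,215)–(390,255) lies parallel to the recess edge. Depth puts its axis at 83.9° and its centre within 1 mm.

>>> move_arm(
  commands=[
    [[3, 0, 0, 0], [1.5, 0, 0, 0], [0.4, 0, 0, 0], [0, 0, 0, 0], [0.1, 0, 0, 0], [0.1, 0, 0, 0], [0, 0, 0, 0], [0, 0, 0, 0]],
  ],
)

```text
clock: 15.5
tool_pos: [0.4489, -0.2988, 0.047]
orientation: [142.8, 90.0, -13.7]
force: [0.1, -0.2, -0.4]
opening: 0.0256
```

>>> move_arm(
  commands=[
    [[0.1, 0, 0, 0], [0.05, 0, 0, 0], [0, 0, 0, 0], [0, 0, 0, 0]],
  ],
)

```text
clock: 15.9
tool_pos: [0.449, -0.2991, 0.0459]
orientation: [121.5, 89.9, -34.9]
force: [-1.3, 0.6, 7.8]
opening: 0.026
```

>>> move_arm(
  commands=[
    [[0, 0, 0, 0], [0, 0, 0, 0], [0, 0, 0, 0], [-1, 0, 0, 0], [-4, 0, 0, 0], [-4, 0, 0, 0], [-4, 0, 0, 0], [0, 0, 0, 0]],
  ],
  jaw=6,
)

```text
clock: 16.7
tool_pos: [0.4518, -0.3002, 0.1817]
orientation: [133.5, 89.4, -22.9]
force: [0.8, 0.1, -0.5]
opening: 0.0597
```

>>> move_arm(
  commands=[
    [[0, 0, 0, -0.137], [0, 0, 0, -0.137], [0, 0, 0, -0.137], [0, 0, 0, -0.137], [0, 0, 0, -0.137], [0, 0, 0, -0.137], [0, 0, 0, -0.137], [0, 0, 0, -0.137]],
  ],
)

```text
clock: 17.5
tool_pos: [0.4485, -0.2987, 0.1753]
orientation: [177.9, 90.0, 84.6]
force: [1.2, -0.5, 0.8]
opening: 0.0602
```

```bash
python3 - <<'E'
from h import *
p,d,P=wshot('w7');o=get_obs();print(o['joint_pos'].round(1),pose(o).round(3))
p,d=snapshot('scene');Q=cloud('scene',d);comp(Q,'stamp',.449,-.299,.06,.11,.035)
comp(P,'B',.596,-.1755,.08,.11,.03);comp(P,'Bcollar',.596,-.1755,.064,.076,.03)
E
```

```text
17.5 [ 0.4485 -0.2987  0.1753] 0.0602 [ 1.2 -0.5  0.8]
[-12.8  10.1 -20.7  -0.  -59.2 100. ] [[-0.     0.999 -0.05   0.448]
 [ 0.    -0.05  -0.999 -0.299]
 [-1.    -0.    -0.     0.175]
 [ 0.     0.     0.     1.   ]]
stamp 0
B 389
   [ 0.5953 -0.1789  0.0946] [ 0.5962 -0.1765  0.0917] [0.0137 0.0147 0.0228]
Bcollar 220
   [ 0.5928 -0.1835  0.071 ] [ 0.5951 -0.1775  0.07  ] [0.0221 0.0231 0.012 ]
```

>>> move_arm(
  commands=[
    [[0, 2.82, -2.58, 0], [0, 2.82, -2.58, 0], [0, 2.82, -2.58, 0], [0, 2.82, -2.58, 0], [0, 2.82, -2.58, 0], [0, 0, 0, 0], [0, 0, 0, 0]],
  ],
)

```text
clock: 18.3
tool_pos: [0.5978, -0.1783, 0.1746]
orientation: [-88.5, 89.9, 177.8]
force: [-0.2, -0.4, 0.1]
opening: 0.0601
```

```bash
python3 - <<'E'
from h import *
p,d,P=wshot('w8');o=get_obs();print(o['joint_pos'].round(1),pose(o).round(3)[:2])
comp(P,'B',.596,-.1755,.08,.11,.03);comp(P,'Bcollar',.596,-.1755,.064,.076,.03);comp(P,'A',.592,-.067,.08,.11,.03);
E
```

```text
18.3 [ 0.5978 -0.1783  0.1746] 0.0601 [-0.2 -0.4  0.1]
[  1.2  17.9 -10.2  -0.  -61.9  85. ] [[-0.001  0.998 -0.066  0.597]
 [ 0.    -0.066 -0.998 -0.179]]
B 219
   [ 0.5996 -0.1755  0.0951] [ 0.5974 -0.1752  0.0916] [0.0141 0.013  0.0228]
Bcollar 140
   [ 0.6041 -0.1763  0.0719] [ 0.5986 -0.1755  0.0701] [0.0213 0.0234 0.0117]
A 250
   [ 0.5949 -0.0693  0.0935] [ 0.593  -0.0673  0.0912] [0.0141 0.013  0.0223]
```

>>> move_arm(
  commands=[
    [[0, 0, -0.25, 0], [4, 0, 0, 0], [4, 0, 0, 0], [3.5, 0, 0, 0], [2, 0, 0, 0], [0, 0, 0, 0], [0, 0, 0, 0]],
  ],
)

```text
clock: 19.05
tool_pos: [0.5977, -0.1771, 0.0408]
orientation: [26.7, 90.0, -67.0]
force: [-0.1, 0.1, 0.3]
opening: 0.0602
```

>>> move_arm(
  commands=[
    [[0, 0, 0, 0], [0, 0, 0, 0], [0, 0, 0, 0], [0, 0, 0, 0], [0, 0, 0, 0]],
  ],
  jaw=0,
)

```text
clock: 19.55
tool_pos: [0.5981, -0.1766, 0.0407]
orientation: [82.1, 89.9, -11.5]
force: [-1.1, 0.4, 4.0]
opening: 0.0313
```

>>> move_arm(
  commands=[
    [[-4, 0, 0, 0], [-4, 0, 0, 0], [0, 1.45, 4.05, 0], [0, 1.45, 4.05, 0], [0, 1.45, 4.05, 0], [0, 0, 0, 0], [0, 0, 0, 0], [0, 0, 0, 0]],
  ],
)

```text
clock: 20.35
tool_pos: [0.633, -0.3001, 0.1197]
orientation: [-113.0, 90.0, 153.4]
force: [0.2, 0.1, -0.2]
opening: 0.0313
```

```bash
python3 - <<'E'
from h import *
p,d,P=wshot('w9');print(pose().round(3)[:2])
q=comp(P,'rack',.604,-.298,.032,.039,.075);print(cv2.minAreaRect((q[:,:2]*1000).astype('float32')))
comp(P,'held body',.633,-.3,.083,.12,.03)
cv2.imwrite('pics/w9.png',cv2.resize(p[60:330,100:430,::-1],None,fx=2,fy=2))
E
```

```text
20.35 [ 0.633  -0.3001  0.1197] 0.0313 [ 0.2  0.1 -0.2]
[[-0.     0.998 -0.063  0.633]
 [ 0.    -0.063 -0.998 -0.3  ]]
rack 709
   [ 0.6438 -0.3005  0.0343] [ 0.6334 -0.299   0.0343] [0.0643 0.0645 0.0045]
((631.6659545898438, -298.6225891113281), (61.46628952026367, 64.73688507080078), 86.32341766357422)
held body 839
   [ 0.6454 -0.3001  0.1038] [ 0.6388 -0.2995  0.1015] [0.0197 0.0366 0.0369]
```

View pics/w9.png

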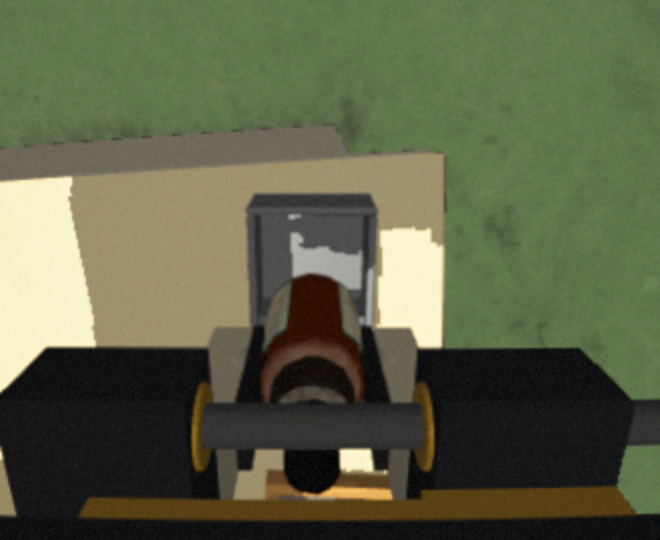

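The bottle hangs upright at (313,330), laterally centred over the far cell, whose rim spans (250–375, 200). Depth agrees: cell centre at about (0.633,-0.299). Lowering.

>>> move_arm(
  commands=[
    [[3, 0, 0, 0], [3, 0, 0, 0], [1, 0, 0, 0], [0.2, 0, 0, 0], [0, 0, 0, 0], [0.1, 0, 0, 0], [0, 0, 0, 0], [0, 0, 0, 0]],
  ],
)

```text
clock: 21.2
tool_pos: [0.6339, -0.3007, 0.0481]
orientation: [80.6, 89.9, -13.0]
force: [-0.3, 0.8, -0.8]
opening: 0.0313
```

>>> move_arm(
  commands=[
    [[0.15, 0, 0, 0], [0.1, 0, 0, 0], [0.1, 0, 0, 0], [0, 0, 0, 0], [0, 0, 0, 0]],
  ],
)

```text
clock: 21.7
tool_pos: [0.6336, -0.3007, 0.0447]
orientation: [60.1, 90.0, -33.6]
force: [-2.0, 2.0, 7.8]
opening: 0.0315
```

>>> move_arm(
  commands=[
    [[0, 0, 0, 0], [0, 0, 0, 0], [0, 0, 0, 0], [-1, 0, 0, 0], [-3, 0, 0, 0], [-4, 0, 0, 0], [-4, 0, 0, 0], [-1, 0, 0, 0]],
  ],
  jaw=6,
)

```text
clock: 22.5
tool_pos: [0.6358, -0.3016, 0.1802]
orientation: [72.9, 89.5, -20.8]
force: [1.8, 0.2, 0.4]
opening: 0.0601
```

>>> move_arm(
  commands=[
    [[0, -0.92, -3.84, 0], [0, -0.92, -3.84, 0], [0, -0.92, -3.84, 0], [0, -0.92, -3.84, 0], [0, -0.92, -3.84, 0], [0, -0.92, -3.84, 0], [0, 0, 0, 0], [0, 0, 0, 0]],
  ],
)

```text
clock: 23.3
tool_pos: [0.5931, -0.0662, 0.1743]
orientation: [97.0, 90.0, 3.5]
force: [-0.9, -0.7, -0.3]
opening: 0.06
```

```bash
python3 - <<'E'
from h import *
p,d,P=wshot('w10');print(pose().round(3))
comp(P,'A',.593,-.067,.08,.11,.03);comp(P,'Acollar',.593,-.067,.064,.076,.03)
p,d=snapshot('top');Q=cloud('top',d);comp(Q,'Btop',.633,-.3,.085,.12,.025);comp(Q,'stamp',.449,-.299,.07,.1,.025)
E
```

```text
23.3 [ 0.5931 -0.0662  0.1743] 0.06 [-0.9 -0.7 -0.3]
[[ 0.001  0.998 -0.063  0.593]
 [-0.    -0.063 -0.998 -0.067]
 [-1.     0.001 -0.     0.174]
 [ 0.     0.     0.     1.   ]]
A 224
   [ 0.5954 -0.0663  0.095 ] [ 0.5936 -0.0664  0.091 ] [0.0128 0.0135 0.022 ]
Acollar 137
   [ 0.6002 -0.0669  0.0722] [ 0.5951 -0.0659  0.0701] [0.0206 0.0243 0.0118]
Btop 29
   [ 0.6306 -0.2992  0.0997] [ 0.6313 -0.2997  0.0973] [0.0114 0.0136 0.0195]
stamp 83
   [ 0.4463 -0.2969  0.0844] [ 0.4459 -0.2994  0.0836] [0.0262 0.0267 0.0202]
```

Position is good; I'll descend and grasp bottle A.

>>> move_arm(
  commands=[
    [[4, 0, 0, 0], [4, 0, 0, 0], [3.4, 0, 0, 0], [2, 0, 0, 0], [0, 0, 0, 0], [0, 0, 0, 0]],
  ],
)

```text
clock: 24.0
tool_pos: [0.5933, -0.0682, 0.0398]
orientation: [-37.5, 90.0, -131.3]
force: [0.3, 0.5, 0.6]
opening: 0.06
```

>>> move_arm(
  commands=[
    [[0, 0, 0, 0], [0, 0, 0, 0], [0, 0, 0, 0], [0, 0, 0, 0], [0, 0, 0, 0]],
  ],
  jaw=0,
)

```text
clock: 24.5
tool_pos: [0.5934, -0.0671, 0.0402]
orientation: [93.9, 89.9, 0.2]
force: [-0.4, -1.0, 3.2]
opening: 0.0314
```

>>> move_arm(
  commands=[
    [[-4, 0, 0, 0], [-4, 0, 0, 0], [-4, 0, 0, 0], [0, -0.07, 3.83, 0], [0, -0.07, 3.83, 0], [0, -0.07, 3.83, 0], [0, -0.07, 3.83, 0], [0, -0.07, 3.83, 0]],
  ],
)

```text
clock: 25.3
tool_pos: [0.5769, -0.2592, 0.1596]
orientation: [-159.5, 90.0, 106.8]
force: [-0.2, 0.7, 0.4]
opening: 0.0315
```

>>> move_arm(
  commands=[
    [[0, -0.05, 3.82, 0], [0, 0, 0, 0], [0, 0, 0, 0], [0, 0, 0, 0]],
  ],
)

```text
clock: 25.7
tool_pos: [0.5742, -0.2955, 0.1594]
orientation: [-129.9, 90.0, 136.4]
force: [0.3, 0.2, -0.1]
opening: 0.0313
```

```bash
python3 - <<'E'
from h import *
p,d,P=wshot('w11');print(pose().round(3)[:2])
comp(P,'rack far',.645,-.298,.030,.039,.04);comp(P,'B',.633,-.3,.09,.12,.02)
comp(P,'held body',.575,-.296,.123,.16,.03)
E
```

```text
25.7 [ 0.5742 -0.2955  0.1594] 0.0313 [ 0.3  0.2 -0.1]
[[-0.     0.998 -0.063  0.574]
 [ 0.    -0.063 -0.998 -0.295]]
rack far 745
   [ 0.6435 -0.2982  0.0343] [ 0.6355 -0.2988  0.0342] [0.0611 0.0646 0.0083]
B 249
   [ 0.6325 -0.2995  0.1019] [ 0.632  -0.2994  0.0986] [0.0138 0.0133 0.0159]
held body 748
   [ 0.5876 -0.2956  0.144 ] [ 0.5814 -0.2957  0.1415] [0.0209 0.0348 0.0368]
```

View pics/w11.png

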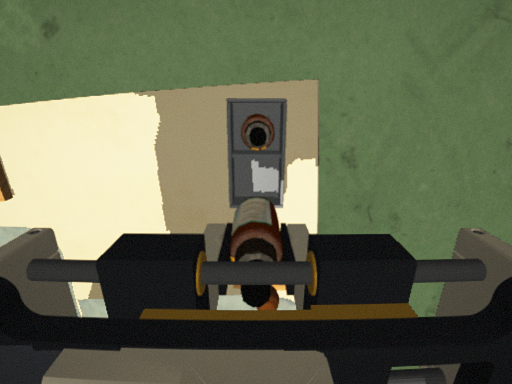

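Bottle B stands in the far cell at (258,132), top at z≈0.107. Bottle A is held centred over the near cell. Lowering.

>>> move_arm(
  commands=[
    [[4, 0, 0, 0], [4, 0, 0, 0], [2, 0, 0, 0], [1, 0, 0, 0], [0.2, 0, 0, 0], [0, 0, 0, 0], [0, 0, 0, 0]],
  ],
)

```text
clock: 26.45
tool_pos: [0.5755, -0.2961, 0.0492]
orientation: [78.1, 89.9, -15.5]
force: [-0.8, 0.5, -0.2]
opening: 0.0314
```

>>> move_arm(
  commands=[
    [[0.2, 0, 0, 0], [0.15, 0, 0, 0], [0.1, 0, 0, 0], [0.05, 0, 0, 0], [0, 0, 0, 0], [0, 0, 0, 0]],
  ],
)

```text
clock: 27.05
tool_pos: [0.5749, -0.2963, 0.0442]
orientation: [69.9, 89.9, -23.7]
force: [-1.9, 2.2, 8.9]
opening: 0.0314
```

>>> move_arm(
  commands=[
    [[0, 0, 0, 0], [0, 0, 0, 0], [0, 0, 0, 0], [-1, 0, 0, 0], [-3, 0, 0, 0], [-4, 0, 0, 0], [-4, 0, 0, 0], [-3, 0, 0, 0]],
  ],
  jaw=6,
)

```text
clock: 27.85
tool_pos: [0.5749, -0.2964, 0.1962]
orientation: [70.4, 89.8, -23.2]
force: [0.9, -0.7, 0.1]
opening: 0.0602
```

>>> move_arm(
  commands=[
    [[-2, -2, -3.97, 0], [-2, -2, -3.97, 0], [0, -2, -3.97, 0], [0, -2, -3.97, 0], [0, -2, -3.97, 0], [0, -2, -3.97, 0], [0, 0, 0, 0], [0, 0, 0, 0]],
  ],
)

```text
clock: 28.65
tool_pos: [0.4697, -0.0497, 0.2336]
orientation: [105.6, 89.9, 12.1]
force: [-0.1, 0.2, -0.6]
opening: 0.0596
```

```bash
python3 - <<'E'
from h import *
p0=np.load('top0.npz')
p,d=snapshot('top');Q=cloud('top',d);Q0=cloud('top',p0['d'])
cv2.imwrite('pics/topf.png',cv2.resize(p[125:255,135:395,::-1],None,fx=3,fy=3,interpolation=cv2.INTER_CUBIC))
s,ds=snapshot('scene');cv2.imwrite('pics/scf.png',cv2.resize(s[110:260,100:365,::-1],None,fx=3,fy=3,interpolation=cv2.INTER_CUBIC))
for n,x,y in(('A',.575,-.296),('B',.633,-.3)):comp(Q,n,x,y,.085,.12,.025)
comp(Q,'stamp',.449,-.299,.065,.1,.025);comp(Q,'sw',.592,.058,.025,.06,.025);comp(Q,'lw',.596,.284,.035,.07,.025)
for q in(Q0,Q):comp(q,'stapler',.345,-.194,.03,.05,.075);comp(q,'tape',.44,.33,.035,.06,.06)
print(get_obs()['clock'],get_obs()['tool_pos'],get_obs()['force'])
E
```

```text
A 27
   [ 0.572  -0.2952  0.1003] [ 0.5731 -0.2956  0.0971] [0.0145 0.0169 0.0223]
B 29
   [ 0.6306 -0.2994  0.0988] [ 0.632  -0.2996  0.0965] [0.0123 0.0126 0.0228]
stamp 82
   [ 0.4462 -0.297   0.0846] [ 0.4458 -0.2988  0.0836] [0.0254 0.0276 0.0238]
sw 18
   [0.5923 0.058  0.0342] [0.5937 0.0577 0.034 ] [0.0117 0.015  0.0176]
lw 95
   [0.5955 0.2837 0.0421] [0.5967 0.2845 0.0455] [0.033  0.0303 0.0205]
stapler 523
   [ 0.3249 -0.1888  0.0395] [ 0.3153 -0.1941  0.0398] [0.0904 0.1493 0.0196]
tape 313
   [0.4566 0.3197 0.0461] [0.4581 0.3191 0.0452] [0.0819 0.094  0.0199]
stapler 522
   [ 0.3252 -0.1894  0.0393] [ 0.3167 -0.1941  0.04  ] [0.0929 0.1497 0.0199]
tape 2
   [0.499  0.343  0.0464] [0.499  0.343  0.0464] [0.     0.0026 0.0012]
28.75 [ 0.47010466 -0.05100434  0.2330322 ] [-0.33215983 -0.71309941 -0.22073033]
```

View pics/topf.png

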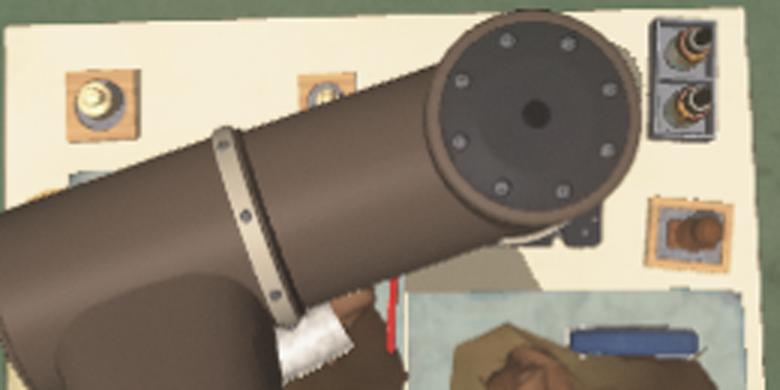

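View pics/scf.png

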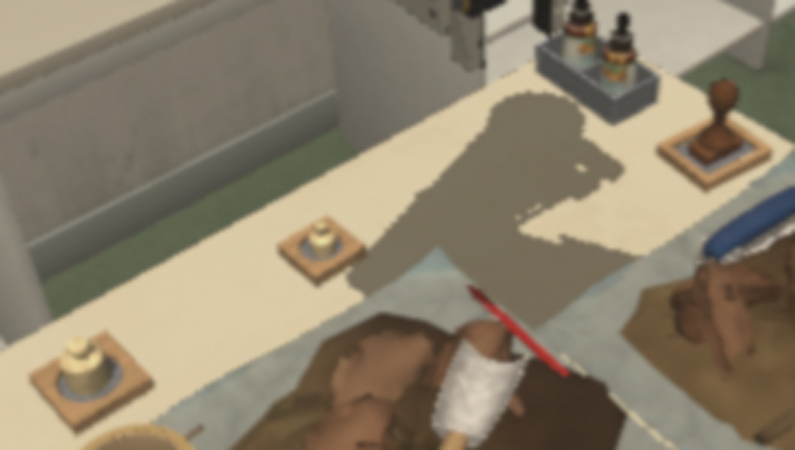

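All five stand upright in their holders. In the scene crop the weights are at (85,370) and (322,238), the bottles at (582,35) and (622,55), and the stamp at (718,125). The stapler is where it was. The arm hides the tape from the top camera, but in the scene view its rim is at the same pixels as before. Handing in.

```bash
python3 -c "
from plant import close_job
print(close_job())"
```

```text
the job is handed in; nothing more can be done
None
```

I put all five items in their holders in the order you listed: small weight, large weight, stamp, then the two bottles. I handed the job in at about 29 s on the robot clock.

- **Placing:** I lowered each item until the force reading showed contact with the holder's floor (7–14 N), then let go. The last pictures show all five upright in their holders, within 1–3 mm of the recess and cell centres. The gripper is open at z ≈ 0.23 m, clear of everything.
- **Bystanders:** the stapler's depth reading is the same as at the start, within 2 mm.
- **Checks that fell short:** the arm hid the tape roll from the top camera at the end, so I could only check it in the scene view. The visible part of its rim was unchanged there. The arm also blocked one check of the stamp from the scene camera; later top and scene views confirmed the stamp.
- **Disagreements:** my hand-picked wrist-and-top triangulation was off by up to about 36 mm in height. I used wrist depth instead, which matched the stated heights to within a few millimetres.

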